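# Open the stuck syrup canister

### The job

The screw cap on the big white syrup canister is stuck: grip it firmly but without cracking it, break it loose with a short hard anticlockwise twist, then spin it off with a light grip and lift it away once the thread lets go, never forcing the loosened cap. Set the cap down gently, right way up, flat on the empty baking sheet and let go of it. The canister must stay standing where it is, not dragged, lifted or tipped, and leave everything else on the table alone.

Things in the scene. Friction and masses are not known exactly. Their poses are not given: they have to be found in the camera images.
- canister: the syrup canister: full 5-litre white plastic canister, 190 x 140 mm, 182 mm high to its flat top, about 5.6 kg, standing loose. Origin at the centre of its underside; x along its length, z up. Shoulder, neck and screw cap at its -x end, handle at its +x end. It tips when pushed sideways at the cap with some 15 N, or pulled up with some 33 N by a cap that is still caught.
- handle (a point): middle of the canister's carrying handle, a bar along the canister's x, 20 mm thick and 87 mm long; this point is on its axis, 199 mm above the canister's underside, 47 mm from its centre towards +x
- cap: black ribbed round screw cap, 57 mm across, 26 mm high, 50 g; origin on its axis at its lower edge, z up out of its top. It loosens anticlockwise seen from above. Stuck on a squeezed seal: breaking it loose takes 0.5 to 1.1 N m over the first 10 to 50 degrees, then it rises about 3 mm by itself and turns very easily. 20 to 30 N per finger usually holds it without slipping, over 40 N cracks it.
- neck (a point): point fixed to the canister on its neck's axis where the tight cap's lower edge is, within about 1 mm: 208 mm above the underside, 50 mm from the centre towards -x, 12 mm above the shoulder (60 mm wide at its top, 82 mm at its foot, 14 mm lower). Under the cap a 50 mm wide ring stays on the neck, its top 3 mm below this point. Canister axes.
- rim (a point): top of the neck, 18 mm above neck, 39 mm wide, 48 mm over the thread; the sealing ring stands up to 5 mm above it. Two-start thread: the cap stays caught until turned 85 to 125 degrees in all (how far differs from start to start), then lifts straight off; 5 to 20 degrees further it meets a hard stop, still free to lift. 1 mm of side play.
- arrow (a point): tip of a small arrow moulded on the cap's top, 22 mm from its axis along the cap's x, 26 mm above its lower edge. While the cap is stuck it points some 15 to 45 degrees anticlockwise of the canister's +x. Once loose the cap is easily spoilt: forced against its thread or the stop with more than 50 N, its lugs shear; 8 N of squeeze is plenty for spinning it.
- sheet_in (a point): the empty small baking sheet, dark steel, 200 x 160 mm (x, y) with a rim 12 mm high and 3 mm thick all round, fixed to the table; this point is the centre of its inner floor, 3 mm above the table, axes along its sides, z up
- brush: pastry brush lying flat, 200 mm long, wooden handle; origin at the middle of its underside, x along it (leave it alone)
- cutter: thin steel ring (pastry cutter), 64 mm across, 30 mm high; origin at the centre of its underside (leave it alone)
- scraper: bench scraper lying flat: steel blade 75 x 140 mm with a 22 mm thick wooden grip along its edge; origin at the middle of the blade's underside (leave it alone)
- bowl: steel bowl, 130 mm across, 60 mm high; origin at the centre of its underside (leave it alone)
- shaker: aluminium sugar shaker with a domed, pierced top, 66 mm across, 104 mm high; origin at the centre of its underside (leave it alone)
- squeezy: clear squeeze bottle, 58 mm across, 170 mm high; origin at the centre of its underside (leave it alone)
- labels: roll of paper labels standing on its side face, 110 mm across with a 76 mm hole, 45 mm high; origin at the centre of its underside (leave it alone)
There are look-alikes about, which are no part of the job. What is shaped like the cap but red is not meant.

How it is judged:
By the outcome, as a careful person would: the job done as asked, in the order asked, and still so for the second after the job is handed in, with the robot touching nothing.
It also fails if it takes over 61 s, if anything falls off the work surface, if the arm or the gripper's body presses on something with over 40 N, if the wrist force passes 120 N, or if a joint passes its speed limit or range.

### The arm

A 6-joint arm with a two-finger parallel gripper is mounted at the origin on the work surface. World frame = base frame: x ahead of the robot, y to its left, z up, the work surface at z = 0. Lengths are in m, angles in degrees, forces in N, time in s.
With the tool pointing down it reaches from about 0.3 to 0.75 m from the base axis. Payload 8.5 kg.
Tool frame: the origin (TCP) lies at the very end of the fingers, on their centre line; the grasp point (between the pads) lies 19 mm behind it; z points along the fingers, y is the line along which they close (so a half turn about z gives the same grasp; the last joint's range is limited). The gripper opens to 85 mm and grips with 20 to 120 N. Pads are 22 mm wide; open, the fingers measure 114 mm over their backs; the gripper's body (76 mm by 85 mm) begins 54 mm behind the grasp point. The pads swing forward as they close: fully open they stand 13 mm farther back than shut.
Start: joints at [-12.336, 21.807, 74.336, -0, 83.858, -12.336], TCP at [0.55, 0, 0.231] pointing down, gripper open.
Joint ranges: [-178.18, 178.18], [-50.72, 133.34], [12.68, 142.11], [-81.47, 261.47], [9.98, 163.14], [-165.26, 165.26]. Speed limits (degrees/s): [136.94, 136.94, 180, 180, 180, 180].

### API

Orientations are given as a 3x3 rotation matrix whose columns are the frame's x, y, z axes.
In Python, from rig import env, optics, spotter gives the robot as it stands.
- The arm moves only by the shell command python3 -m crank 'ROWS' [FORCE]. ROWS is JSON, one flat list of numbers, 5 for each row, row after row: the finger opening in cm, from 0 to 8.54, then the shift along the tool's x, y, z in cm, then the turn about the tool's z in rad. A call has exactly 8 rows; each row shifts and turns the commanded pose from where the row before left it, along the tool's axes as they then stand; what a row does not reach is not made up. A row lasts 1/12 s, in which the tool goes at most 41.7 mm and 7.16 degrees, less where a joint would pass 70% of its speed; a pose out of reach is approached as far as the arm can. A call is refused whole if a number of a shift passes 4.17 or a number of a turn 0.125, either way. A call with a gripper value outside its range is refused whole. The fingers move at their own pace and stop on an object; FORCE is the grip in N (left out, the last holds). Time passes only in rows, so rows that do not move let the fingers close, or fill a call up. It gives the time, the measured TCP pose, the force, the opening and the grip force at its end, in the units of the state.
- env.observe(): the state, without advancing time (a new reading comes with each control period).
- optics.get_image(name): name is "scene" or "side" or "wrist"; returns a dict with "color" (420x560x3 uint8, red, green, blue), "intrinsics" (3x3 intrinsics, pixels), "pose" (4x4, takes a point from camera to world coordinates). Camera axes: x right, y up, looking along -z (the intrinsics and any distortion apply to the point x, -y, -z); pixel columns grow to the right and rows downward; lengths in m; the calibration is good to about 2 mm. A picture is of the moment at which its call begins. There is no depth.
- env.close_job(): hands the job in; it is judged then, once.
Trained networks look in a picture, given as the dict that the camera call returned (one of the last four; its "shot" number tells which), for a name from the list of things; names that differ only in an ending like _2 or _b are one class to them, and where a whole thing is asked for, a point or a joint stands for the part that bears it (a point fixed in the world has none). Each returns a list of dicts, best first, with "score" (0 to 1); they miss things now and then, are a little off and sometimes report something else, mostly with a low value. They report only what shows in the picture. A call takes as long as a camera call. They do not tell look-alikes from the thing itself.
- spotter.look_for(picture, query): "at" ([column, row] as shares, 0 to 1, of the picture: columns of its width, rows of its height, amid what is visible of it).
The state is a dict: "time_s": time; "q": joint angles; "qvel": joint speeds; "joint_efforts": joint torques, N m; "position": TCP position; "tool_rot": TCP orientation; "ft_force": force on the tool from outside, world axes, zero at the start; "wrist_torque": the same for the moment, N m; "grip_width": finger opening in m; "gripper_force": force on a finger pad.
Only numpy, scipy, OpenCV 4.12 (cv2) and the standard library are available. Lean on these libraries where they do the work, as an engineer would, in place of code of your own. Each camera call takes 0.05 s, during which the arm holds its last target. There are 200 camera calls.

## Working session

There is one attempt and no reset: what is moved stays moved. The work goes in short steps, Python scripts to look and compute and a shell command to move; the robot and the scene stay as the last step left them, time stands still between calls to the robot, and variables do not carry over. Pictures are saved under pics/ and viewed, at most 10 in all, crops included, and the job is handed in when it is done.

```bash
ls; mkdir -p pics; cat > h.py <<'E'
import numpy as np, cv2
from rig import env, optics, spotter
def shot(n,save=None):
    p=optics.get_image(n)
    if save: cv2.imwrite('pics/'+save,p['color'][:,:,::-1])
    return p
def ray(p,at):
    K=p['intrinsics'];T=p['pose'];u=at[0]*560;v=at[1]*420
    d=np.array([(u-K[0,2])/K[0,0],-(v-K[1,2])/K[1,1],-1.])
    return T[:3,3],T[:3,:3]@d
def onz(p,at,z):
    o,d=ray(p,at);return o+d*(z-o[2])/d[2]
def proj(p,X):
    T=p['pose'];c=T[:3,:3].T@(np.array(X)-T[:3,3]);K=p['intrinsics']
    return [K[0,2]+K[0,0]*c[0]/-c[2],K[1,2]+K[1,1]*(-c[1])/-c[2]]
def tri(rs):
    A=0;b=0
    for o,d in rs:
        d=d/np.linalg.norm(d);P=np.eye(3)-np.outer(d,d);A=A+P;b=b+P@o
    return np.linalg.solve(A,b)
E
python3 - <<'E'
from h import *
import numpy as np
np.set_printoptions(precision=4,suppress=True)
for n in ['scene','side','wrist']:
    p=shot(n,n+'0.png')
    print(n,p.keys(),p['pose'][:3,3])
    for q in ['canister','cap','arrow','neck','handle','sheet_in']:
        print(q,[(np.round([r['at'][0]*560,r['at'][1]*420],1).tolist(),round(r['score'],2)) for r in spotter.look_for(p,q)[:4]])
ims=[cv2.imread('pics/%s0.png'%n) for n in ['scene','side']]
E
```

```text
pics
scene dict_keys(['color', 'intrinsics', 'pose', 'shot']) [1.0058 0.7992 1.2441]
canister [([214.5, 173.8], 0.79)]
cap [([256.2, 218.9], 0.81), ([226.4, 130.6], 0.76)]
arrow [([258.0, 220.9], 0.85), ([230.1, 133.8], 0.52)]
neck [([216.9, 175.3], 0.61), ([228.2, 133.5], 0.32)]
handle [([216.7, 169.7], 0.6), ([163.9, 156.4], 0.3)]
sheet_in [([276.9, 303.5], 0.65)]
side dict_keys(['color', 'intrinsics', 'pose', 'shot']) [-0.3474 -0.8324  1.1422]
canister [([343.6, 260.6], 0.63)]
cap [([298.9, 250.9], 0.64), ([346.3, 233.3], 0.54)]
arrow [([343.4, 235.6], 0.95), ([293.0, 254.0], 0.84)]
neck [([344.5, 259.6], 0.9), ([406.0, 297.4], 0.53)]
handle [([344.9, 258.5], 0.63)]
sheet_in [([260.3, 201.1], 0.67)]
wrist dict_keys(['color', 'intrinsics', 'pose', 'shot']) [0.5507 0.0713 0.3738]
canister [([282.3, 335.6], 0.56)]
cap [([259.1, 249.2], 0.86)]
arrow [([260.1, 250.5], 0.7)]
neck [([281.9, 333.4], 0.71)]
handle [([281.3, 337.2], 0.95)]
sheet_in [([353.4, 43.8], 0.85), ([282.5, 334.5], 0.39)]
```

View pics/scene0.png

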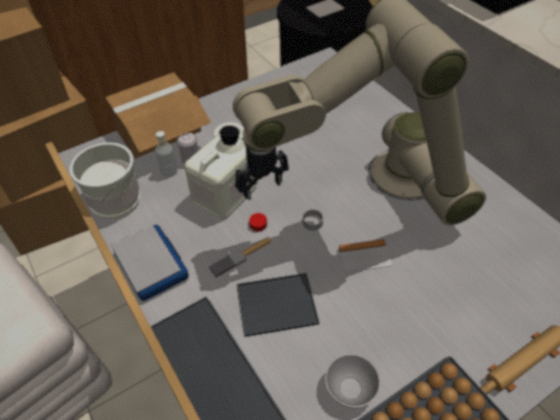

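View pics/side0.png

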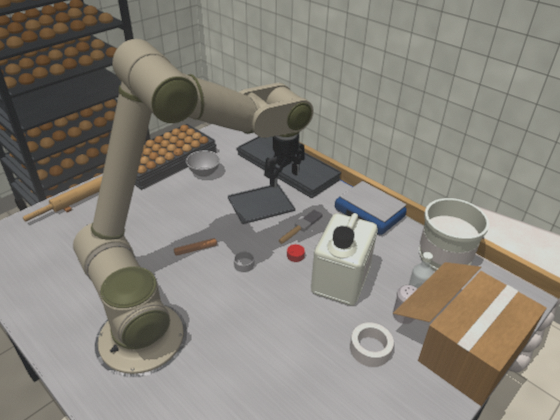

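View pics/wrist0.png

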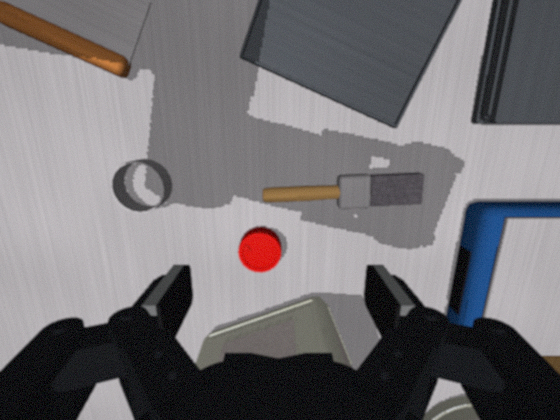

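The black cap on the white canister is at scene (229,133) and side (344,236). The red look-alike lies on the table at scene (258,221), side (298,252) and wrist (260,249). The black cap is the one meant, because it is black and sits on the canister's neck. The empty small sheet is at scene (277,303) and side (261,202).

```bash
python3 - <<'E'
from h import *
np.set_printoptions(precision=4,suppress=True)
s=shot('scene');d=shot('side')
f=lambda u,v:(u/560,v/420)
print('cap z.22',onz(s,f(226.4,130.6),.224),onz(d,f(346.3,233.3),.224), tri([ray(s,f(226.4,130.6)),ray(d,f(346.3,233.3))]))
print('arrow',onz(s,f(230.1,133.8),.234),onz(d,f(343.4,235.6),.234))
print('sheet',onz(s,f(276.9,303.5),.003),onz(d,f(260.3,201.1),.003))
print('handle',onz(d,f(355,221),.2))
# sheet corners by eye, scene
for c in [(238,281),(305,275),(318,322),(249,334)]: print('corner',onz(s,f(*c),.012)[:2])
a=cv2.resize(s['color'][100:220,160:300,::-1],None,fx=3.3,fy=3.3,interpolation=cv2.INTER_CUBIC)
b=cv2.resize(d['color'][200:310,290:400,::-1],None,fx=3,fy=3,interpolation=cv2.INTER_CUBIC)
h=396;o=np.zeros((h,800,3),np.uint8);o[:a.shape[0],:a.shape[1]]=a[:h];o[:b.shape[0],465:465+b.shape[1]]=b
cv2.imwrite('pics/crop1.png',o)
print(s['intrinsics'],env.observe()['tool_rot'],shot('wrist')['pose'])
E
```

```text
cap z.22 [ 0.5043 -0.2802  0.224 ] [ 0.517  -0.2666  0.224 ] [ 0.5087 -0.2716  0.2324]
arrow [ 0.5071 -0.2511  0.234 ] [ 0.4949 -0.273   0.234 ]
sheet [0.6292 0.1867 0.003 ] [0.6382 0.1963 0.003 ]
handle [ 0.5987 -0.2364  0.2   ]
corner [0.6844 0.0713]
corner [0.516  0.1578]
corner [0.5713 0.2969]
corner [0.7414 0.2271]
[[516.6181   0.     272.9327]
 [  0.     516.6181 206.7309]
 [  0.       0.       1.    ]] [[-0.  1. -0.]
 [ 1.  0.  0.]
 [ 0. -0. -1.]] [[ 1.      0.0002 -0.0002  0.5507]
 [-0.0002  0.9591  0.2831  0.0713]
 [ 0.0002 -0.2831  0.9591  0.3738]
 [ 0.      0.      0.      1.    ]]
```

View pics/crop1.png

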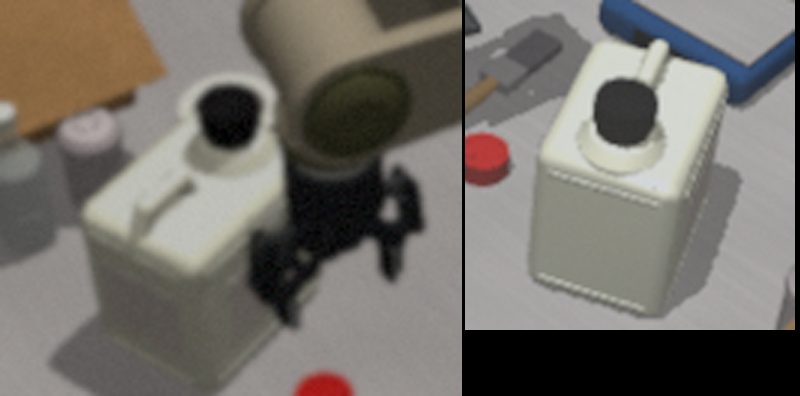

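The crop shows the black cap sitting on the white canister's neck; the red one is on the table. I'll move the wrist camera above the black cap.

```bash
python3 -m crank '[8.5,0,0,-4,0, 8.5,0,0,-4,0, 8.5,0,0,-4,0, 8.5,-4,-0.8,0,0, 8.5,-4,-0.8,0,0, 8.5,-4,-0.8,0,0, 8.5,-4,-0.8,0,0, 8.5,-4,-0.8,0,0]' 30
python3 -m crank '[8.5,-4,0,0,0, 8.5,-3.2,0,0,0, 8.5,0,0,0,0.12, 8.5,0,0,0,0.12, 8.5,0,0,0,0.12, 8.5,0,0,0,0.12, 8.5,0,0,0,0, 8.5,0,0,0,0]'
python3 - <<'E'
from h import *
np.set_printoptions(precision=4,suppress=True)
p=shot('wrist','w1.png');o=env.observe();print(o['q'],o['position'],o['ft_force'],o['wrist_torque'],o['gripper_force'])
for q,z in [('cap',.228),('arrow',.234),('handle',.2),('neck',.2),('canister',.18)]:
    for r in spotter.look_for(p,q)[:3]: print(q,np.round([r['at'][0]*560,r['at'][1]*420]),round(r['score'],2),onz(p,r['at'],z))
E
```

```text
time_s: 1.87
position: [0.5092, -0.2017, 0.3515]
tool_rot: [[-0.0, 1.0, 0.0], [1.0, 0.0, -0.0], [-0.0, 0.0, -1.0]]
ft_force: [0.6, 0.1, -0.0]
grip_width: 0.0847
gripper_force: 0.0
time_s: 2.53
position: [0.51, -0.272, 0.3513]
tool_rot: [[0.459, 0.889, -0.0], [0.889, -0.459, 0.0], [0.0, -0.0, -1.0]]
ft_force: [-0.4, -0.4, -0.9]
grip_width: 0.085
gripper_force: 0.0
[-39.7977  21.9572  54.7279  -0.0004 103.3169 -12.5198] [ 0.51   -0.272   0.3513] [0.1147 0.844  0.3363] [-0.0198 -0.0244 -0.0144] 0.0
cap [273. 207.] 0.88 [ 0.507  -0.2696  0.228 ]
arrow [268. 206.] 0.92 [ 0.5044 -0.2644  0.234 ]
arrow [228.  55.] 0.63 [ 0.5343 -0.1403  0.234 ]
neck [310. 142.] 0.56 [ 0.566  -0.2338  0.2   ]
canister [307. 143.] 0.72 [ 0.5636 -0.2354  0.18  ]
```

View pics/w1.png

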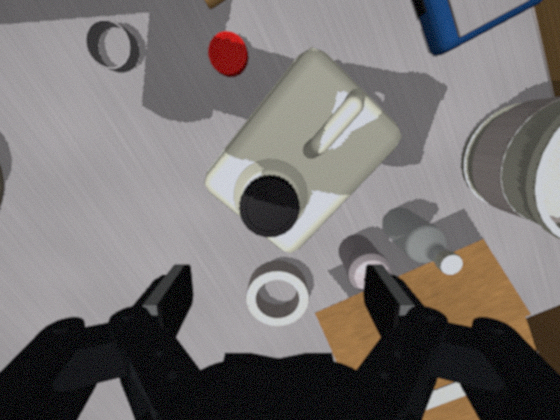

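The picture shows the black cap at (270,206) on the canister's shoulder and the handle at (340,125). The red look-alike is off at (228,54), and nothing is near the fingers. I'll turn the tool further clockwise so there is room for the twist, then measure the cap centre from two views.

```bash
cat > capc.py <<'E'
from h import *
def capc(p,z,c):
    g=p['color'].max(2); u0,v0=proj(p,[c[0],c[1],z])
    m=(g<70).astype(np.uint8); yy,xx=np.mgrid[:420,:560]; m[(xx-u0)**2+(yy-v0)**2>60**2]=0
    n,l,st,ce=cv2.connectedComponentsWithStats(m)
    i=1+np.argmax(st[1:,4]); (cu,cv_),ax,an=cv2.fitEllipse(max(cv2.findContours((l==i).astype(np.uint8),0,1)[0],key=len))
    return st[i],(cu,cv_),ax,onz(p,((cu+.5)/560,(cv_+.5)/420),z)
E
cat > m1.py <<'E'
from capc import *
import sys
np.set_printoptions(precision=4,suppress=True)
p=shot('wrist',sys.argv[1]);o=env.observe();print(o['q'],o['position'],p['intrinsics'][0,0])
print(capc(p,.230,[.508,-.271]))
E
python3 m1.py w1b.png
python3 -m crank '[8.5,0,0,0,0.12, 8.5,0,0,0,0.12, 8.5,0,0,0,0.12, 8.5,0,0,0,0.12, 8.5,0,0,0,0.12, 8.5,0,0,0,0.12, 8.5,0,0,0,0.12, 8.5,0,0,0,0.12]'
python3 m1.py w2.png
python3 - <<'E'
from h import *
p=shot('side')
print(proj(p,[.508,-.271,.234]),proj(p,[.508,-.271,.208]))
from capc import capc
print(capc(p,.224,[.508,-.271]))
E
```

```text
[-39.798   21.9559  54.7258   0.0024 103.3203 -12.3521] [ 0.51   -0.2719  0.3513] 292.65077919734335
(array([ 240,  175,   60,   61, 2787], dtype=int32), (269.3035583496094, 205.74078369140625), (57.60958480834961, 59.78889465332031), array([ 0.5053, -0.2668,  0.23  ]))
time_s: 3.55
position: [0.51, -0.272, 0.3513]
tool_rot: [[0.992, 0.125, -0.0], [0.125, -0.992, -0.0], [-0.0, 0.0, -1.0]]
ft_force: [-0.4, -0.1, -1.1]
grip_width: 0.0849
gripper_force: 0.0
[-39.8003  21.9563  54.726   -0.0023 103.3179  43.4127] [ 0.51   -0.272   0.3513] 292.65077919734335
(array([ 243,  183,   58,   61, 2747], dtype=int32), (271.60699462890625, 213.04489135742188), (57.03647232055664, 59.481849670410156), array([ 0.5057, -0.2677,  0.23  ]))
[np.float64(345.88510685473085), np.float64(232.9239235582881)] [np.float64(344.88906689356986), np.float64(240.00975792784106)]
(array([333, 227,  21,  21, 364], dtype=int32), (342.9084167480469, 236.77685546875), (20.14491844177246, 21.220497131347656), array([ 0.49894652, -0.27106789,  0.224     ]))
```

```bash
python3 -m crank '[8.5,-0.33,-0.55,1,0, 8.5,0,0,2,0, 8.5,0,0,2,0, 8.5,0,0,1,0, 8.5,0,0,0,0, 8.5,0,0,0,0, 8.5,0,0,0,0, 8.5,0,0,0,0]'
cat > m2.py <<'E'
from capc import *
np.set_printoptions(precision=4,suppress=True)
p=shot('wrist','w3.png');o=env.observe();R=o['tool_rot']
r=capc(p,.234,[.506,-.267]);print(r)
print('tool shift cm',100*(np.array(R).T@(r[3]-o['position'])))
print(spotter.look_for(p,'arrow')[:2],onz(p,spotter.look_for(p,'arrow')[0]['at'],.234))
E
python3 m2.py
```

```text
time_s: 4.32
position: [0.5063, -0.2672, 0.2924]
tool_rot: [[0.991, 0.132, 0.002], [0.132, -0.991, -0.001], [0.001, 0.002, -1.0]]
ft_force: [-0.2, -0.1, -0.0]
grip_width: 0.0849
gripper_force: 0.0
(array([ 240,  193,   74,   77, 4486], dtype=int32), (276.6853942871094, 231.1360321044922), (73.2336654663086, 76.14000701904297), array([ 0.5072, -0.2674,  0.234 ]))
tool shift cm [0.0843 0.0284 5.8254]
[{'at': [0.2655, 0.3583], 'score': 0.84}, {'at': [0.4918, 0.5507], 'score': 0.65}] [ 0.5532 -0.1742  0.234 ]
```

View pics/w3.png

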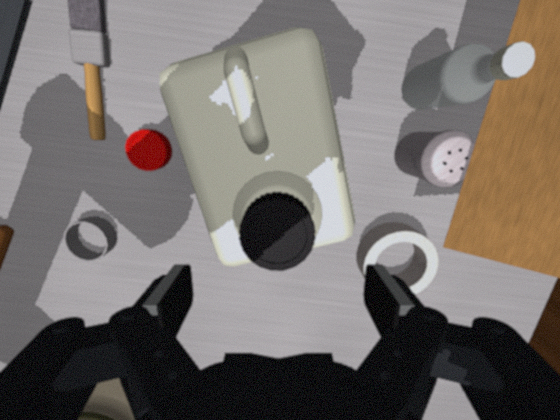

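The close view shows the cap at (277,231), midway between the fingers, and nothing obstructs the descent.

```bash
python3 -m crank '[8.5,0.08,0.02,2,0, 8.5,0,0,2,0, 8.5,0,0,2,0, 8.5,0,0,1.5,0, 8.5,0,0,1,0, 8.5,0,0,0,0, 6.4,0,0,0,0, 6.4,0,0,0,0]' 20
python3 -m crank '[6.1,0,0,0,0, 6.1,0,0,0,0, 6.0,0,0,0,0, 6.0,0,0,0,0, 5.9,0,0,0,0, 5.9,0,0,0,0, 5.8,0,0,0,0, 5.8,0,0,0,0]' 20
```

```text
time_s: 5.13
position: [0.5073, -0.2674, 0.2075]
tool_rot: [[0.991, 0.131, 0.002], [0.131, -0.991, -0.001], [0.001, 0.002, -1.0]]
ft_force: [0.9, 0.3, -0.2]
grip_width: 0.0647
gripper_force: 0.0
time_s: 5.8
position: [0.5068, -0.2671, 0.2063]
tool_rot: [[0.991, 0.13, -0.0], [0.13, -0.991, -0.0], [-0.0, -0.0, -1.0]]
ft_force: [-0.6, -0.0, 0.4]
grip_width: 0.0576
gripper_force: 0.0
```

```bash
python3 -m crank '[5.7,0,0,0,0, 5.7,0,0,0,0, 5.6,0,0,0,0, 5.6,0,0,0,0, 5.4,0,0,0,0, 5.4,0,0,0,0, 5.0,0,0,0,0, 5.0,0,0,0,0]' 20
```

```text
time_s: 6.47
position: [0.5067, -0.2664, 0.2066]
tool_rot: [[0.991, 0.131, -0.0], [0.131, -0.991, 0.001], [0.0, -0.001, -1.0]]
ft_force: [-1.7, 5.6, 3.4]
grip_width: 0.0555
gripper_force: 20.6
```

```bash
python3 -m crank '[5.0,0.02,-0.07,0,0, 5.0,0,0,0,0, 5.0,0,0,0,0, 5.0,0,0,0,0, 5.0,0,0,0,0, 5.0,0,0,0,0, 5.0,0,0,0,0, 5.0,0,0,0,0]' 29
```

```text
time_s: 7.13
position: [0.5068, -0.2664, 0.2067]
tool_rot: [[0.991, 0.13, -0.0], [0.13, -0.991, -0.0], [-0.0, 0.0, -1.0]]
ft_force: [-2.8, 2.5, 5.6]
grip_width: 0.0551
gripper_force: 30.2
```

```bash
python3 -m crank '[5.0,0,0,0,-0.12, 5.0,0,0,0,-0.12, 5.0,0,0,0,-0.12, 5.0,0,0,0,-0.12, 5.0,0,0,0,0, 5.0,0,0,0,0, 5.0,0,0,0,0, 5.0,0,0,0,0]' 30
python3 - <<'E'
from h import *
o=env.observe();print(o['wrist_torque'],o['ft_force'],o['gripper_force'],o['q'][5])
p=shot('wrist','w4.png')
E
```

```text
time_s: 7.8
position: [0.5072, -0.2657, 0.2086]
tool_rot: [[0.819, 0.574, 0.002], [0.574, -0.819, -0.001], [0.001, 0.002, -1.0]]
ft_force: [-4.2, 8.6, 17.5]
grip_width: 0.0552
gripper_force: 32.1
[1.42510644 0.90491419 0.09911166] [-4.19942651  8.58472704 17.49227759] 32.08749642362818 15.437043105893391
```

```bash
python3 -m crank '[5.9,0,0,0,0, 5.9,0,-0.05,-0.25,0, 5.9,0,0,0,0, 5.6,0,0,0,0, 5.5,0,0,0,0, 5.2,0,0,0,0, 5.2,0,0,0,0, 5.2,0,0,0,0]' 8
```

```text
time_s: 8.52
position: [0.5065, -0.266, 0.2089]
tool_rot: [[0.819, 0.573, -0.0], [0.573, -0.819, -0.0], [-0.0, -0.0, -1.0]]
ft_force: [-2.8, 1.9, 4.8]
grip_width: 0.0555
gripper_force: 20.9
```

```bash
python3 -m crank '[5.62,0,0,0,0, 5.62,0,0,0,0, 5.62,0,0,0,0, 5.62,0,0,0,0, 5.62,0,0,0,0, 5.62,0,0,0,0, 5.62,0,0,0,0, 5.62,0,0,0,0]' 20
```

```text
time_s: 9.18
position: [0.5066, -0.266, 0.2087]
tool_rot: [[0.819, 0.573, -0.0], [0.573, -0.819, 0.0], [-0.0, -0.0, -1.0]]
ft_force: [-3.0, 1.4, 2.0]
grip_width: 0.0562
gripper_force: 4.0
```

```bash
python3 -m crank '[5.58,0,0,0,0, 5.58,0,0,0,-0.09, 5.58,0,0,0,-0.09, 5.58,0,0,-0.02,-0.09, 5.58,0,0,0,-0.09, 5.58,0,0,-0.02,-0.09, 5.58,0,0,0,0, 5.58,0,0,0,0]' 20
cat > st.py <<'E'
from h import *
np.set_printoptions(precision=3,suppress=True)
import sys
o=env.observe();R=np.array(o['tool_rot']);print('tool-force',R.T@np.array(o['ft_force']),'torq',np.array(o['wrist_torque']),'q6',o['q'][5])
for n in sys.argv[1:]: shot(n.split('_')[0],n+'.png')
E
python3 st.py
```

```text
time_s: 9.85
position: [0.506, -0.2648, 0.2088]
tool_rot: [[0.487, 0.873, -0.002], [0.873, -0.487, 0.003], [0.001, -0.003, -1.0]]
ft_force: [-5.8, 5.5, 3.1]
grip_width: 0.0559
gripper_force: 10.3
tool-force [ 1.939 -7.779 -3.042] torq [ 0.952  0.94  -0.056] q6 -10.344628597918419
```

```bash
python3 -m crank '[5.58,0,-0.08,0,0, 5.58,0,0,0,-0.09, 5.58,0,0,-0.02,-0.09, 5.58,0,0,0,-0.09, 5.58,0,0,-0.02,-0.09, 5.58,0,0,0,-0.09, 5.58,0,0,0,-0.09, 5.58,0,0,0,0]' 20
python3 st.py wrist_5 side_5
```

```text
time_s: 10.52
position: [0.5045, -0.2644, 0.2088]
tool_rot: [[-0.035, 0.999, -0.005], [0.999, 0.035, 0.003], [0.003, -0.005, -1.0]]
ft_force: [-9.5, 5.8, 1.9]
grip_width: 0.056
gripper_force: 10.6
tool-force [ 6.135 -9.289 -1.884] torq [ 0.802  1.557 -0.02 ] q6 -41.54684758952096
```

View pics/wrist_5.png

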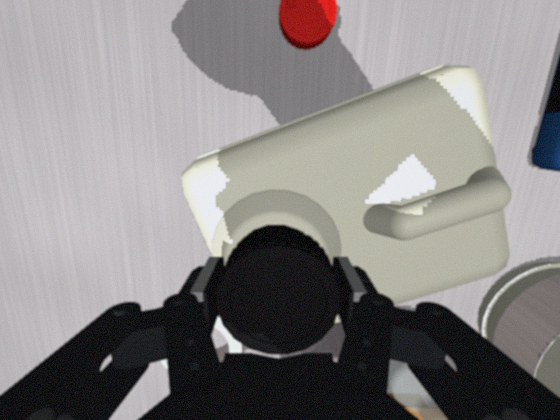

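The fingers hold the cap and the canister still stands. The total turn is about 85 degrees. I'll recentre to take off the side force, then turn on a little with small lift tests.

```bash
python3 -m crank '[5.58,0.06,-0.1,0,0, 5.58,0,0,0,0, 5.58,0,0,0,-0.06, 5.58,0,0,0,0, 5.58,0,0,-0.1,0, 5.58,0,0,-0.1,0, 5.58,0,0,0,0, 5.58,0,0,0,0]' 20
python3 st.py
```

```text
time_s: 11.28
position: [0.5043, -0.2643, 0.2108]
tool_rot: [[-0.09, 0.996, -0.002], [0.996, 0.09, 0.002], [0.003, -0.002, -1.0]]
ft_force: [-4.9, 4.7, -1.5]
grip_width: 0.0558
gripper_force: 10.2
tool-force [ 5.161 -4.454  1.493] torq [ 0.686  0.86  -0.094] q6 -44.729581429353
```

```bash
python3 -m crank '[5.58,0.03,-0.03,-0.1,0, 5.58,0,0,-0.1,0, 5.58,0,0,0,0, 5.58,0,0,0,0, 5.58,0,0,0,0, 5.58,0,0,0,0, 5.58,0,0,0,0, 5.58,0,0,0,0]' 20
python3 st.py
```

```text
time_s: 11.95
position: [0.5042, -0.2645, 0.2133]
tool_rot: [[-0.09, 0.996, -0.001], [0.996, 0.09, 0.001], [0.001, -0.001, -1.0]]
ft_force: [-5.8, 2.3, -1.7]
grip_width: 0.0557
gripper_force: 10.3
tool-force [ 2.78  -5.604  1.721] torq [ 0.337  0.844 -0.04 ] q6 -44.73795105925296
```

```bash
python3 -m crank '[5.58,0,-0.03,-0.1,0, 5.58,0,0,-0.1,0, 5.58,0,0,-0.1,0, 5.58,0,0,-0.1,0, 5.58,0,0,0,0, 5.58,0,0,0,0, 5.58,0,0,0,0, 5.58,0,0,0,0]' 20
python3 st.py side_6
```

```text
time_s: 12.62
position: [0.5042, -0.2647, 0.2178]
tool_rot: [[-0.09, 0.996, -0.0], [0.996, 0.09, 0.0], [0.0, -0.0, -1.0]]
ft_force: [-4.5, 2.3, -1.5]
grip_width: 0.0561
gripper_force: 10.2
tool-force [ 2.729 -4.297  1.469] torq [0.442 0.807 0.014] q6 -44.75907684607185
```

Nine millimetres up with only about 1.5 N of pull, so the cap is free. I'll lift on slowly, straight up.

```bash
python3 -m crank '[5.58,0,-0.03,-0.2,0, 5.58,0,0,-0.2,0, 5.58,0,0,-0.2,0, 5.58,0,0,-0.2,0, 5.58,0,0,-0.2,0, 5.58,0,0,-0.2,0, 5.58,0,0,0,0, 5.58,0,0,0,0]' 20
python3 st.py
python3 -m crank '[5.54,0,0,-0.4,0, 5.5,0,0,-0.6,0, 5.5,0,0,-1,0, 5.5,0,0,-1,0, 5.5,0,0,-1,0, 5.5,0,0,-1,0, 5.5,0,0,0,0, 5.5,0,0,0,0]' 20
python3 st.py wrist_7 side_7
```

```text
time_s: 13.33
position: [0.5042, -0.265, 0.2299]
tool_rot: [[-0.09, 0.996, 0.001], [0.996, 0.09, -0.001], [-0.001, 0.001, -1.0]]
ft_force: [0.5, -0.3, -0.6]
grip_width: 0.056
gripper_force: 10.2
tool-force [-0.376  0.458  0.64 ] torq [ 0.005  0.013 -0.002] q6 -44.783300210536694
time_s: 14.0
position: [0.5041, -0.2648, 0.2801]
tool_rot: [[-0.09, 0.996, 0.001], [0.996, 0.09, -0.001], [-0.001, 0.001, -1.0]]
ft_force: [0.6, -0.1, -1.3]
grip_width: 0.0559
gripper_force: 21.7
tool-force [-0.149  0.612  1.26 ] torq [ 0.043 -0.015 -0.014] q6 -44.779307072918364
```

View pics/wrist_7.png

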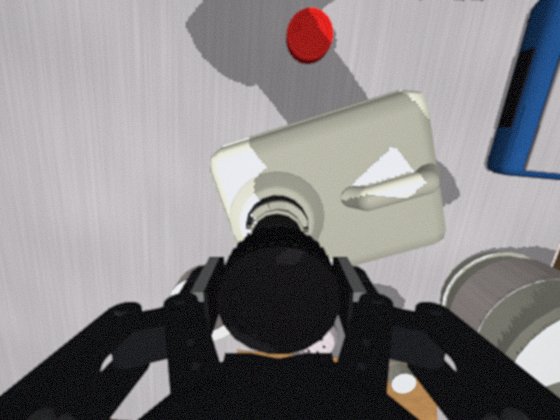

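The cap hangs in the gripper at (276,290), and the open neck shows at (277,222) on the undisturbed canister. Now to the sheet.

```bash
python3 -m crank '[5.5,1.5,0.5,-1,0, 5.5,3.5,1.3,0,0, 5.5,3.7,1.4,0,0, 5.5,3.7,1.4,0,0, 5.5,3.7,1.4,0,0, 5.5,3.7,1.4,0,0, 5.5,3.7,1.4,0,0, 5.5,3.7,1.4,0,0]' 20
python3 -m crank '[5.5,3.7,1.4,0,0, 5.5,3.7,1.4,0,0, 5.5,3.7,1.4,0,0, 5.5,3,1.2,0,0, 5.5,2,0.8,0,0, 5.5,0.7,0.2,0,0, 5.5,0,0,0,0, 5.5,0,0,0,0]' 20
python3 st.py wrist_8
python3 - <<'E'
from h import *
np.set_printoptions(precision=4,suppress=True)
p=shot('wrist');print([(r,onz(p,r['at'],.003)) for r in spotter.look_for(p,'sheet_in')[:2]])
s=shot('side');print([(r,onz(s,r['at'],.003)) for r in spotter.look_for(s,'sheet_in')[:2]])
E
```

```text
time_s: 14.77
position: [0.5811, 0.0173, 0.289]
tool_rot: [[-0.09, 0.996, -0.001], [0.996, 0.09, 0.0], [0.0, -0.001, -1.0]]
ft_force: [0.5, -1.3, -0.4]
grip_width: 0.0557
gripper_force: 21.7
time_s: 15.43
position: [0.6296, 0.1877, 0.2891]
tool_rot: [[-0.09, 0.996, -0.001], [0.996, 0.09, -0.001], [-0.0, -0.001, -1.0]]
ft_force: [-0.0, -0.6, -0.0]
grip_width: 0.056
gripper_force: 21.7
tool-force [-0.599 -0.079  0.04 ] torq [ 0.008  0.017 -0.065] q6 1.1551681460962648
[({'at': [0.4893, 0.4131], 'score': 0.59}, array([0.6238, 0.1947, 0.003 ]))]
[({'at': [0.4709, 0.4805], 'score': 0.63}, array([0.6442, 0.1848, 0.003 ]))]
```

View pics/wrist_8.png

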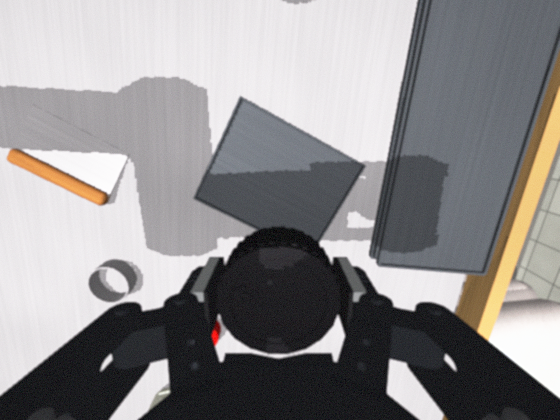

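The cap is held over the middle of the small sheet: its corners at (242,97), (365,163) and (197,197) put the centre at about (0.633, 0.186). Descending.

```bash
python3 -m crank '[5.5,0,0,2,0, 5.5,0,0,4,0, 5.5,0,0,4,0, 5.5,0,0,4,0, 5.5,0,0,4,0, 5.5,0,0,3.5,0, 5.5,0,0,2,0, 5.5,0,0,1,0]' 20
python3 -m crank '[5.5,0,0,1,0, 5.5,0,0,0.7,0, 5.5,0,0,0.4,0, 5.5,0,0,0.2,0, 5.5,0,0,0.1,0, 5.5,0,0,0,0, 5.5,0,0,0,0, 5.5,0,0,0,0]' 20
python3 st.py side_9
```

```text
time_s: 16.35
position: [0.6284, 0.1875, 0.0414]
tool_rot: [[-0.089, 0.996, -0.005], [0.996, 0.089, -0.001], [-0.0, -0.005, -1.0]]
ft_force: [-0.3, -0.1, -0.3]
grip_width: 0.0555
gripper_force: 21.7
time_s: 17.02
position: [0.63, 0.1884, 0.0212]
tool_rot: [[-0.09, 0.996, 0.001], [0.996, 0.09, 0.0], [0.0, 0.001, -1.0]]
ft_force: [0.5, 0.1, -0.7]
grip_width: 0.0556
gripper_force: 21.7
tool-force [0.017 0.539 0.744] torq [ 0.027  0.017 -0.026] q6 1.1969026129255926
```

```bash
python3 -m crank '[5.5,0,0,0.2,0, 5.5,0,0,0.2,0, 5.5,0,0,0.2,0, 5.5,0,0,0.2,0, 5.5,0,0,0.1,0, 5.5,0,0,0.1,0, 5.5,0,0,0,0, 5.5,0,0,0,0]' 20
python3 -m crank '[5.5,0,0,0.1,0, 5.5,0,0,0.1,0, 5.5,0,0,0.1,0, 5.5,0,0,0.1,0, 5.5,0,0,0.1,0, 5.5,0,0,0,0, 5.5,0,0,0,0, 5.5,0,0,0,0]' 20
```

```text
time_s: 17.73
position: [0.6298, 0.1884, 0.0106]
tool_rot: [[-0.09, 0.996, 0.0], [0.996, 0.09, 0.0], [0.0, 0.0, -1.0]]
ft_force: [-0.5, -0.4, -0.9]
grip_width: 0.0558
gripper_force: 21.7
time_s: 18.4
position: [0.6298, 0.1884, 0.0057]
tool_rot: [[-0.09, 0.996, 0.0], [0.996, 0.09, 0.0], [0.0, 0.0, -1.0]]
ft_force: [0.4, 0.5, -0.6]
grip_width: 0.0558
gripper_force: 21.7
```

```bash
python3 -m crank '[5.5,0,0,0.05,0, 5.5,0,0,0.05,0, 5.5,0,0,0.05,0, 5.5,0,0,0.05,0, 5.5,0,0,0,0, 5.5,0,0,0,0, 5.5,0,0,0,0, 5.5,0,0,0,0]' 20
```

```text
time_s: 19.07
position: [0.6298, 0.1884, 0.0036]
tool_rot: [[-0.09, 0.996, 0.0], [0.996, 0.09, -0.0], [-0.0, 0.0, -1.0]]
ft_force: [-0.0, -0.3, -0.4]
grip_width: 0.0557
gripper_force: 21.7
```

```bash
python3 -m crank '[5.5,0,0,0.05,0, 5.5,0,0,0.05,0, 5.5,0,0,0.05,0, 5.5,0,0,0,0, 5.5,0,0,0,0, 5.5,0,0,0,0, 5.5,0,0,0,0, 5.5,0,0,0,0]' 20
python3 st.py side_10
```

```text
time_s: 19.73
position: [0.6298, 0.1884, 0.0021]
tool_rot: [[-0.09, 0.996, 0.0], [0.996, 0.09, -0.0], [-0.0, 0.0, -1.0]]
ft_force: [-0.4, 0.8, -0.2]
grip_width: 0.0559
gripper_force: 21.7
tool-force [ 0.81  -0.353  0.216] torq [ 0.041 -0.003 -0.026] q6 1.1996231818105092
```

```bash
python3 -m crank '[5.5,0,0,0.05,0, 5.5,0,0,0.05,0, 5.5,0,0,0,0, 5.5,0,0,0,0, 5.5,0,0,0,0, 5.5,0,0,0,0, 5.5,0,0,0,0, 5.5,0,0,0,0]' 20
```

```text
time_s: 20.45
position: [0.6298, 0.1884, 0.0011]
tool_rot: [[-0.09, 0.996, 0.0], [0.996, 0.09, -0.0], [-0.0, 0.0, -1.0]]
ft_force: [-0.4, -0.7, -0.7]
grip_width: 0.0556
gripper_force: 21.7
```

```bash
python3 -m crank '[5.5,0,0,0.05,0, 5.5,0,0,0.05,0, 5.5,0,0,0,0, 5.5,0,0,0,0, 5.5,0,0,0,0, 5.5,0,0,0,0, 5.5,0,0,0,0, 5.5,0,0,0,0]' 20
```

```text
time_s: 21.12
position: [0.6299, 0.1884, 0.0008]
tool_rot: [[-0.09, 0.996, 0.0], [0.996, 0.09, 0.0], [-0.0, 0.0, -1.0]]
ft_force: [-1.7, -0.3, 6.3]
grip_width: 0.0553
gripper_force: 22.1
```

Contact at 6 N, at the expected height. I'll release gently and rise.

```bash
python3 -m crank '[5.6,0,0,0,0, 5.65,0,0,0,0, 5.7,0,0,-0.05,0, 5.8,0,0,-0.05,0, 6.0,0,0,0,0, 6.4,0,0,0,0, 6.8,0,0,0,0, 6.8,0,0,0,0]' 20
python3 -m crank '[7.5,0,0,0,0, 8.2,0,0,0,0, 8.2,0,0,-0.3,0, 8.2,0,0,-0.5,0, 8.2,0,0,-1,0, 8.2,0,0,-2,0, 8.2,0,0,-3,0, 8.2,0,0,-4,0]' 20
python3 -m crank '[8.2,0,0,-4,0, 8.2,0,0,-4,0, 8.2,0,0,-3,0, 8.2,0,0,0,0, 8.2,0,0,0,0, 8.2,0,0,0,0, 8.2,0,0,0,0, 8.2,0,0,0,0]' 20
python3 - <<'E'
from h import *
w=shot('wrist');d=shot('side')
o=np.zeros((420,800,3),np.uint8)
o[:300,:400]=cv2.resize(w['color'][:,:,::-1],(400,300))
o[:300,400:]=cv2.resize(d['color'][130:310,210:450,::-1],(400,300),interpolation=cv2.INTER_CUBIC)
cv2.imwrite('pics/fin.png',o)
E
```

```text
time_s: 21.78
position: [0.6298, 0.1884, 0.001]
tool_rot: [[-0.09, 0.996, -0.0], [0.996, 0.09, -0.0], [-0.0, -0.0, -1.0]]
ft_force: [-0.5, 1.0, 0.6]
grip_width: 0.0682
gripper_force: 0.0
time_s: 22.45
position: [0.6286, 0.1882, 0.1091]
tool_rot: [[-0.09, 0.996, -0.004], [0.996, 0.09, -0.0], [-0.0, -0.004, -1.0]]
ft_force: [0.5, 0.3, -0.3]
grip_width: 0.0821
gripper_force: 0.0
time_s: 23.12
position: [0.6294, 0.1883, 0.2177]
tool_rot: [[-0.09, 0.996, -0.003], [0.996, 0.09, -0.0], [-0.0, -0.003, -1.0]]
ft_force: [1.1, 0.1, 0.5]
grip_width: 0.0821
gripper_force: 0.0
```

View pics/fin.png

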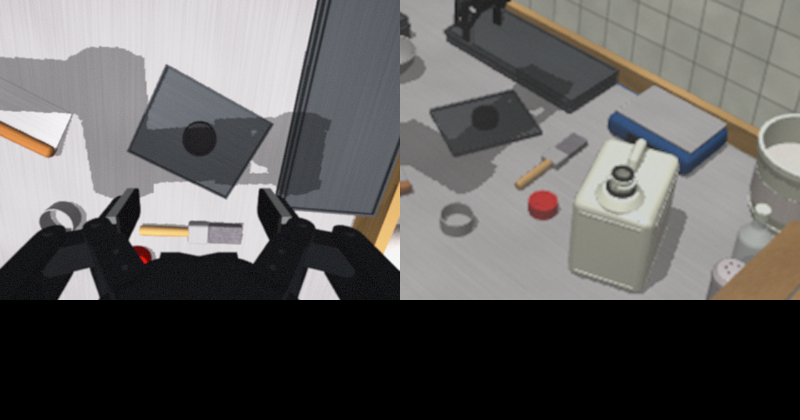

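The cap lies flat in the middle of the sheet, at (200,138) in the left half. The canister stands open and in place, at (622,180) in the right half, and everything else looks untouched.

```bash
python3 -c "
from rig import env
print(env.close_job())"
```

```text
the job is handed in; nothing more can be done
None
```

The cap is off and lying right way up, flat on the empty baking sheet; the canister stands where it was, nothing else looks moved, and the job was handed in at about 23 s of the 61 s allowed (no verdict came back).

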